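# Switch the table warmers over to the pot

## Robot

A 6-joint arm with a two-finger parallel gripper is mounted at the origin on the work surface. World frame = base frame: x ahead of the robot, y to its left, z up, the work surface at z = 0. Lengths are in m, angles in rad, forces in N, time in s.
With the tool pointing down it reaches from about 0.35 to 0.775 m from the base axis. Payload 7.3 kg.
Tool frame: the origin (TCP) lies on the centre line of the jaws, within the pads' length; the fingertips stand 11 mm ahead of it and the grasp point (between the pads) lies 8 mm behind it; z points along the fingers, y is the direction in which the jaws open and shut (so a half turn about z gives the same grasp; the last joint's range is limited). The gripper opens to 92 mm and grips with 3 to 60 N. Pads are 19 mm wide; open, the fingers measure 130 mm over their backs; the gripper's body (75 mm by 190 mm) begins 47 mm behind the grasp point.
Start: joints at [1.015, 0.342, 1.524, -0, 1.275, -0.146], TCP at [0.209, 0.482, 0.238] pointing down, gripper open.
Joint ranges: [-2.53, 2.53], [-0.77, 2.02], [0.04, 2.7], [-1, 4.14], [0.28, 2.66], [-3.11, 3.11]. Speed limits (rad/s): [2.57, 2.57, 3.14, 3.14, 3.14, 3.14].

## Interface

Orientations are given as a unit quaternion [w, x, y, z].
In Python, from plant import arm gives the robot as it stands. The module is installed in compiled form; this text tells all that it offers.
- The arm moves only by the shell command python3 -m jog 'ROWS' [FORCE]. ROWS is JSON, a list of rows, each a list of 3 entries, a list of its own where there are three numbers: the shift along the world's x, y, z in m, then the turn, a rotation vector about the world's x, y, z in rad, then the opening, from 0 (shut) to 1 (fully open). A call has 1 to 5 rows; each row is the pose to reach, as a shift and turn from the pose commanded when the call began; what a row does not reach only later rows make up. A row lasts 1/8 s, in which the tool goes at most 62.5 mm and 10.7 degrees, less where a joint would pass 70% of its speed; a pose out of reach is approached as far as the arm can. A call with a gripper value outside its range is refused whole. The fingers move at their own pace and stop on an object; FORCE is the grip in N (left out, the last holds). Time passes only in rows, so rows that repeat a pose let the fingers close. It gives the time, the measured TCP pose, the force and the opening at its end, in the units of the state.
- arm.get_obs(): the state, without advancing time (a new reading comes with each control period).
- arm.get_image(name): name is "side" or "top"; returns the picture (400x640x3 uint8, blue, green, red); there is no depth.
- arm.get_calibration(name): a dict with "K" (3x3 intrinsics, pixels), "R" (3x3) and "t" (3): a world point X has camera coordinates R X + t. Camera axes: x right, y down, z forward; pixel columns grow to the right and rows downward; lengths in m; the calibration is good to about 2 mm. A picture is of the moment at which its call begins. get_calibration takes no time and is no camera call.
- arm.sign_off(): hands the job in, once; it reports no verdict.
The state is a dict: "time": time; "joint_positions": joint angles; "dq": joint speeds; "tau": joint torques, N m; "position": TCP position; "ee_rot": TCP orientation; "contact_force": force on the tool from outside, world axes, zero at the start; "moment": the same for the moment, N m; "gripper_width": opening from 0.0 (shut) to 1.0 (fully open).
Only numpy, scipy, OpenCV 4.12 (cv2) and the standard library are available. Lean on these libraries where they do the work, as an engineer would, in place of code of your own. Each camera call takes 0.05 s, during which the arm holds its last target.

## Task

The covered blue pot now stands on one of the two table warmers. Switch that warmer on by pressing down the red end of its rocker switch until it snaps over, and switch the empty warmer off by pressing down the white end of its switch. Leave the pot standing where it is.

Things in the scene. Friction and masses are not known exactly. Their poses are not given: they have to be found in the camera images.
- switch_pot (a point): Rocker switch of the warmer with the pot: point on its pivot line, 57 mm above the table. x: the warmer's long axis, away from the robot; z up. Seesaw paddle 76 mm long (along y), 44 mm wide, red half toward +y, white half toward -y; the black frame round it is lower than this point. Warmer: fixed steel slab 320 x 200 x 45 mm, its middle 115 mm and its dark heating plate's middle 180 mm from here toward +x.
- switch_empty (a point): Rocker switch of the empty warmer: point on its pivot line, 57 mm above the table. x: the warmer's long axis, away from the robot; z up. Seesaw paddle 76 mm long (along y), 44 mm wide, red half toward +y, white half toward -y; the black frame round it is lower than this point. Warmer: fixed steel slab 320 x 200 x 45 mm, its middle 115 mm and its dark heating plate's middle 180 mm from here toward +x.
- rocker_pot (a joint): Rocker of the warmer with the pot: 0 = off (white end down), 0.5 rad = on (red end down). Starts off. Biased over its centre: rests only at 0 or 0.5, snaps to the nearer. 27 mm from the pivot the raised half's top is 14 mm above the pivot point and goes down 14 mm; past half of that it snaps over by itself. 4 to 5 N there starts it; the force then falls off.
- rocker_empty (a joint): Rocker of the empty warmer: 0 = off (white end down), 0.5 rad = on (red end down). Starts on. Biased over its centre: rests only at 0 or 0.5, snaps to the nearer. 27 mm from the pivot the raised half's top is 14 mm above the pivot point and goes down 14 mm; past half of that it snaps over by itself. 4 to 5 N there starts it; the force then falls off.
- pot_center (a point): Centre, half-way up, of the loose round pot: blue with white lid and dark wooden knob, 154 mm across (198 mm over its two side handles), 82 mm tall, 0.5 to 1 kg. It stands on the heating plate of one warmer, within 15 mm of the plate's middle along each axis, its knob top 127 mm above the table.
Things that resemble listed ones, but are neither listed nor needed, are in the scene too. What is shaped like the part that bears pot_center but orange or yellow is not meant.

How it is judged:
At the end, for the whole second after the job is handed in: The rocker of the warmer carrying the pot is on (joint above 0.4 of 0.5 rad), that of the empty warmer is off (below 0.1 rad), and the pot stands upright (within 10 degrees) within 20 mm of where it began (value of joint rocker_pot above 0.4 rad and value of joint rocker_empty below 0.1 rad and distance of pot_center from where it was at the start of the episode below 0.02 m and angle between pot_center's own z axis and vertical below 0.17 rad); the robot touches nothing.
It fails at once if the pot is pushed away (over 40 mm) or tipped (over 20 degrees) (distance of pot_center from where it was at the start of the episode above 0.04 m or angle between pot_center's own z axis and vertical above 0.35 rad).
It also fails if it takes over 35 s, if anything falls off the work surface, if the arm or the gripper's body presses on something with over 40 N, if the wrist force passes 120 N, or if a joint passes its speed limit or range.

## Working session

There is one attempt and no reset: what is moved stays moved. The work goes in short steps, Python scripts to look and compute and a shell command to move; the robot and the scene stay as the last step left them, time stands still between calls to the robot, and variables do not carry over. Pictures are saved under pics/ and viewed, and the job is handed in when it is done.

```bash
mkdir -p pics; python3 - <<'E'
from plant import arm
import cv2
for n in ("top","side"):
    cv2.imwrite(f"pics/{n}0.png",arm.get_image(n)); c=arm.get_calibration(n); print(n,c)
print(arm.get_obs())
E
```

```text
top {'K': array([[456.33339751,   0.        , 320.03384276],
       [  0.        , 456.33339751, 199.92388311],
       [  0.        ,   0.        ,   1.        ]]), 'R': array([[-0.01179473, -0.99990522,  0.00710187],
       [-0.99507251,  0.01103788, -0.09853354],
       [ 0.09844581, -0.00822906, -0.99510839]]), 't': array([-0.0060909 ,  0.52914113,  1.07832397])}
side {'K': array([[363.31780612,   0.        , 316.41426682],
       [  0.        , 363.31780612, 200.19378807],
       [  0.        ,   0.        ,   1.        ]]), 'R': array([[ 0.78194928, -0.62293128, -0.02262616],
       [-0.32644593, -0.37831667, -0.8662041 ],
       [ 0.53102578,  0.68471389, -0.49917783]]), 't': array([-0.40139918,  0.22498526,  0.64750292])}
{'time': 0.1, 'joint_positions': array([ 1.01497695e+00,  3.42638453e-01,  1.52489942e+00,  9.14098950e-06,
        1.27542261e+00, -1.45994208e-01]), 'dq': array([ 0.00110329, -0.00103406, -0.00071958,  0.00042522,  0.00120597,
        0.00021992]), 'tau': array([ 1.52310378e-03, -4.32004273e+01, -2.44692600e+01,  7.18910107e-02,
        5.26628271e-02, -5.62435287e-05]), 'position': array([0.20897603, 0.48123996, 0.23712974]), 'ee_rot': array([-2.39200834e-04,  2.03482830e-01,  9.79078276e-01, -6.40735852e-04]), 'contact_force': array([ 0.35256948, -0.40996692,  0.68022826]), 'moment': array([-0.02632953, -0.02435231,  0.00591816]), 'gripper_width': 1.0025012857622815}
```

View pics/top0.png

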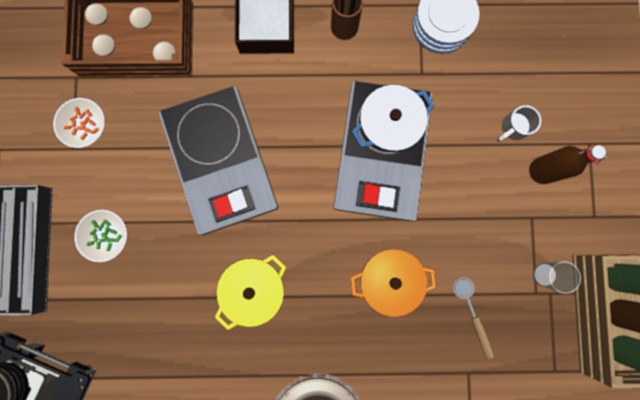

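View pics/side0.png

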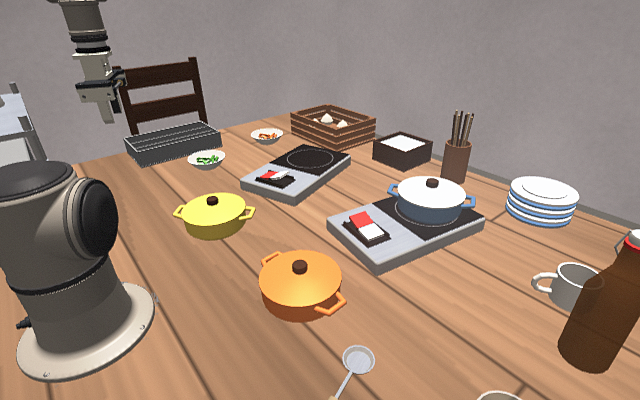

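The top view shows the pot warmer on the right, with its switch near (378,196). The empty warmer is on the left, with its switch near (229,204). Red is on the +y side (image left) on both. I'll enlarge both switches next.

```bash
python3 - <<'E'
import cv2,numpy as np
im=cv2.imread("pics/top0.png")
a=im[80:240,150:280]; b=im[75:235,325:455]
cv2.imwrite("pics/crop0.png",cv2.resize(np.hstack([im[175:235,190:290],im[170:230,330:430]]),None,fx=4,fy=4,interpolation=cv2.INTER_CUBIC))
cv2.imwrite("pics/crop1.png",cv2.resize(np.hstack([a,b]),None,fx=3,fy=3,interpolation=cv2.INTER_CUBIC))
s=cv2.imread("pics/side0.png")
cv2.imwrite("pics/crop2.png",cv2.resize(np.hstack([s[155:205,235:335],s[200:250,320:420]]),None,fx=4,fy=4,interpolation=cv2.INTER_CUBIC))
E
```

```text
(no output)
```

View pics/crop0.png

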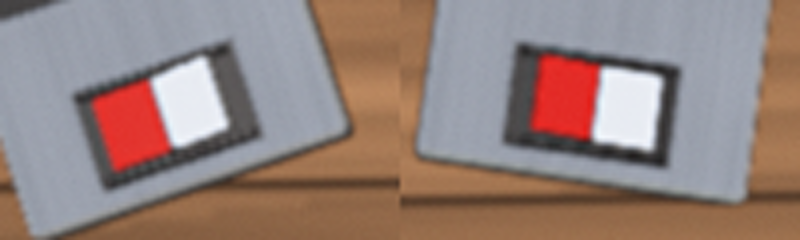

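View pics/crop1.png

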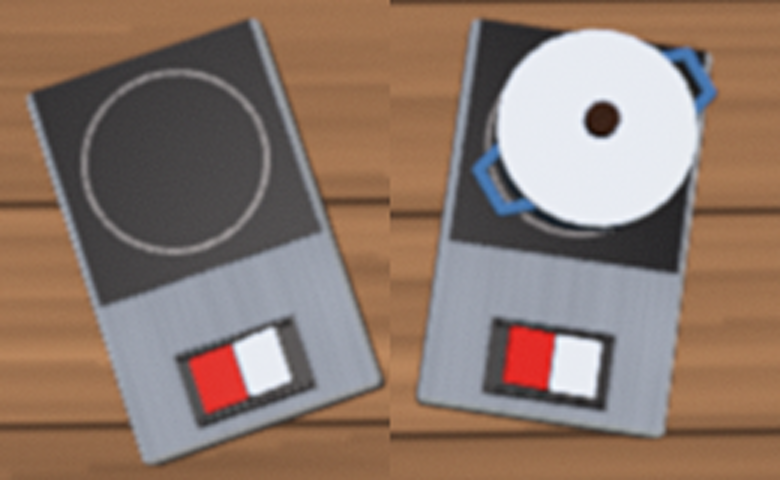

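View pics/crop2.png

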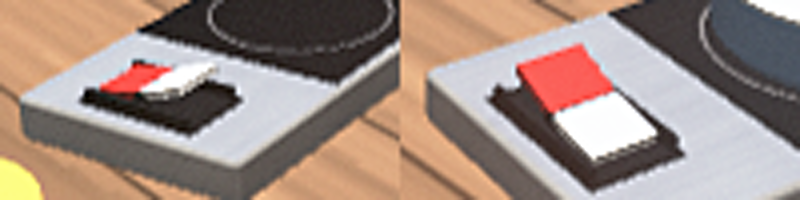

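```bash
cat >h.py <<'E'
import numpy as np
from plant import arm
def ray(n,u,v,z):
    c=arm.get_calibration(n);R,t=c["R"],c["t"];C=-R.T@t
    d=R.T@np.linalg.inv(c["K"])@[u,v,1];return C+d*(z-C[2])/d[2]
def proj(n,X):
    c=arm.get_calibration(n);p=c["K"]@(c["R"]@X+c["t"]);return p[:2]/p[2]
E
python3 - <<'E'
from h import *
D={"empty":((230.2,204.2),[(198.3,234.3),(277.7,207.7),(235,86),(159.3,111)]),
"pot":((379.1,195.5),[(334,209),(416,220.7),(432.3,92.3),(353.3,81)])}
for k,(s,c) in D.items():
    p=ray("top",*s,.057); q=np.array([ray("top",*x,.045) for x in c])
    ax=(q[2]+q[3]-q[0]-q[1])/2; ay=(q[0]+q[3]-q[1]-q[2])/2
    print(k,p,"len",np.linalg.norm(ax),np.linalg.norm(ay),"yaw",np.arctan2(ax[1],ax[0]),np.arctan2(-ay[0],ay[1]))
    yaw=np.arctan2(ax[1],ax[0]); e=np.array([np.cos(yaw),np.sin(yaw)]);f=np.array([-e[1],e[0]])
    print(" from slab centre", q.mean(0)[:2]-.115*e)
    sgn=1 if k=="pot" else -1
    print(" press pt",p[:2]+sgn*.027*f, "side proj pivot",proj("side",p))
print("knob",ray("top",395.5,114.7,.127))
E
```

```text
empty [0.51823972 0.19905417 0.057     ] len 0.3151964318978978 0.19454469972938923 yaw 0.3255490171430618 0.31739203265510124
 from slab centre [0.51970619 0.19589999]
 press pt [0.52687511 0.17347234] side proj pivot [273.59754537 175.91329199]
pot [ 0.53491779 -0.15121948  0.057     ] len 0.3170899272163647 0.19554737237535236 yaw -0.16128264310265944 -0.1545922109957511
 from slab centre [ 0.53312154 -0.1489425 ]
 press pt [ 0.53925357 -0.12456988] side proj pivot [366.30192419 226.6390359 ]
knob [ 0.70920773 -0.18279418  0.127     ]
```

```bash
python3 -m jog '[[[0.045,-0.04,0],[0,0,-0.12],0],[[0.09,-0.085,0],[0,0,-0.28],0],[[0.13,-0.125,0],[0,0,-0.44],0],[[0.17,-0.165,0],[0,0,-0.6],0],[[0.21,-0.205,0],[0,0,-0.72],0]]' 20; python3 -m jog '[[[0.04,-0.04,-0.02],[0,0,-0.08],0],[[0.08,-0.08,-0.05],[0,0,-0.12],0],[[0.107,-0.104,-0.08],[0,0,-0.12],0],[[0.107,-0.104,-0.1],[0,0,-0.12],0],[[0.107,-0.104,-0.1],[0,0,-0.12],0]]'
```

```text
time: 0.72
position: [0.4201, 0.275, 0.2375]
ee_rot: [-0.0, 0.537, 0.843, -0.0]
contact_force: [0.7, 0.2, -0.4]
gripper_width: 0.501
time: 1.35
position: [0.525, 0.1719, 0.1358]
ee_rot: [-0.002, 0.585, 0.811, -0.002]
contact_force: [-0.6, 0.1, -0.2]
gripper_width: 0.01
```

```bash
python3 - <<'E'
from h import *
import cv2
a=arm.get_image("top");b=arm.get_image("side")
o=arm.get_obs();print(o["position"])
cv2.imwrite("pics/v1.png",cv2.resize(np.hstack([a[120:240,150:310],b[100:220,200:360]]),None,fx=2.5,fy=2.5,interpolation=cv2.INTER_CUBIC))
E
```

```text
[0.52613103 0.17285952 0.13814708]
```

View pics/v1.png

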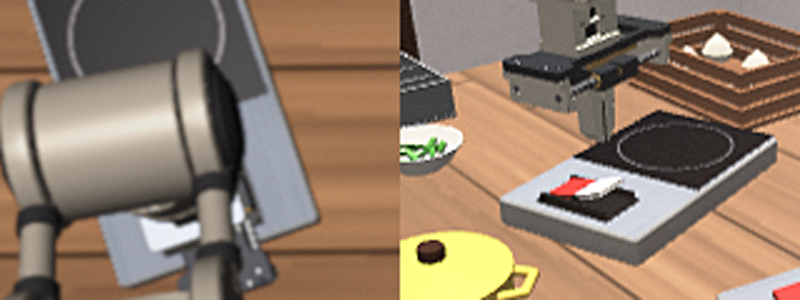

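The side view shows the closed fingertips above the raised white end of the left switch, so I'll press it now.

```bash
python3 -m jog '[[[0,0,-0.025],[0,0,0],0],[[0,0,-0.048],[0,0,0],0],[[0,0,-0.054],[0,0,0],0],[[0,0,-0.058],[0,0,0],0],[[0,0,-0.061],[0,0,0],0]]'; python3 -m jog '[[[0,0,-0.003],[0,0,0],0],[[0,0,-0.006],[0,0,0],0],[[0,0,-0.006],[0,0,0],0]]'
```

```text
time: 2.08
position: [0.527, 0.1727, 0.0779]
ee_rot: [0.001, 0.585, 0.811, 0.001]
contact_force: [-0.9, -2.3, 3.1]
gripper_width: 0.007
time: 2.45
position: [0.5259, 0.1726, 0.0704]
ee_rot: [-0.0, 0.585, 0.811, -0.0]
contact_force: [0.5, -0.4, 0.3]
gripper_width: 0.003
```

The force rose to about 3 N and then dropped to zero, which fits the rocker snapping over. I'll lift and move to the pot warmer.

```bash
python3 -m jog '[[[0,0,0.04],[0,0,0],0],[[0,-0.02,0.085],[0,0,-0.06],0],[[0.004,-0.07,0.085],[0,0,-0.18],0],[[0.007,-0.125,0.085],[0,0,-0.3],0],[[0.01,-0.18,0.085],[0,0,-0.4],0]]'; python3 -m jog '[[[0.001,-0.05,0],[0,0,-0.06],0],[[0.003,-0.09,-0.01],[0,0,-0.08],0],[[0.003,-0.117,-0.02],[0,0,-0.08],0],[[0.003,-0.117,-0.02],[0,0,-0.08],0]]';python3 - <<'E'
from h import *
import cv2
a=arm.get_image("top");b=arm.get_image("side")
o=arm.get_obs();print(o["position"],o["ee_rot"])
cv2.imwrite("pics/v2.png",cv2.resize(np.hstack([a[120:240,150:310],b[130:250,300:460],b[130:250,210:310]]),None,fx=1.9,fy=1.9,interpolation=cv2.INTER_CUBIC))
E
```

```text
time: 3.08
position: [0.5362, -0.0089, 0.1559]
ee_rot: [0.0, 0.735, 0.678, 0.0]
contact_force: [0.5, -0.3, -0.2]
gripper_width: 0.004
time: 3.58
position: [0.5386, -0.126, 0.1349]
ee_rot: [-0.001, 0.762, 0.648, -0.0]
contact_force: [1.3, 0.8, -0.3]
gripper_width: 0.004
[ 0.53906322 -0.12406513  0.13571697] [-2.94866704e-04  7.61204869e-01  6.48511416e-01  6.74843580e-05]
```

View pics/v2.png

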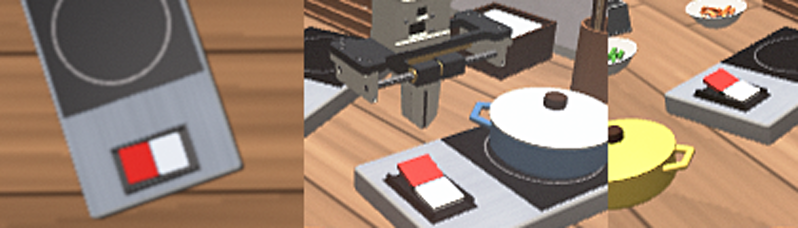

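The empty warmer's red end is now raised, so it is off. The fingertips are above the raised red end of the pot warmer's switch, so I'll press that next.

```bash
python3 -m jog '[[[0,0,-0.025],[0,0,0],0],[[0,0,-0.046],[0,0,0],0],[[0,0,-0.052],[0,0,0],0],[[0,0,-0.056],[0,0,0],0],[[0,0,-0.059],[0,0,0],0]]'; python3 -m jog '[[[0,0,-0.003],[0,0,0],0],[[0,0,-0.007],[0,0,0],0],[[0,0,-0.007],[0,0,0],0]]'
```

```text
time: 4.3
position: [0.5399, -0.1242, 0.0776]
ee_rot: [0.001, 0.761, 0.649, 0.001]
contact_force: [0.2, 0.9, 1.8]
gripper_width: 0.005
time: 4.68
position: [0.5394, -0.1247, 0.0698]
ee_rot: [0.0, 0.761, 0.649, 0.0]
contact_force: [-0.2, 0.6, 2.0]
gripper_width: 0.008
```

```bash
python3 -m jog '[[[0,0,-0.002],[0,0,0],0],[[0,0,-0.002],[0,0,0],0],[[0,0,0.04],[0,0,0],0],[[0,0.03,0.09],[0,0,0],0],[[0,0.09,0.09],[0,0,0],0]]'; python3 -m jog '[[[0,0.06,0],[0,0,0],0],[[-0.02,0.1,0.02],[0,0,0],0],[[-0.02,0.1,0.02],[0,0,0],0]]';python3 - <<'E'
from h import *
import cv2
a=arm.get_image("top");b=arm.get_image("side")
o=arm.get_obs();print(o["position"],o["contact_force"],o["time"])
cv2.imwrite("pics/v3t.png",a);cv2.imwrite("pics/v3s.png",b)
cv2.imwrite("pics/v3.png",cv2.resize(np.hstack([a[80:240,325:455],b[130:290,300:460],b[130:290,210:310]]),None,fx=2,fy=2,interpolation=cv2.INTER_CUBIC))
E
```

```text
time: 5.3
position: [0.5416, -0.0357, 0.1634]
ee_rot: [0.003, 0.762, 0.647, 0.002]
contact_force: [0.9, 0.1, -0.9]
gripper_width: 0.004
time: 5.68
position: [0.5185, 0.0679, 0.1807]
ee_rot: [0.0, 0.76, 0.65, 0.001]
contact_force: [-0.1, -0.5, 0.0]
gripper_width: 0.008
[0.51921444 0.06544121 0.17965487] [ 0.58348914  0.90818629 -0.13446281] 5.775
```

View pics/v3.png

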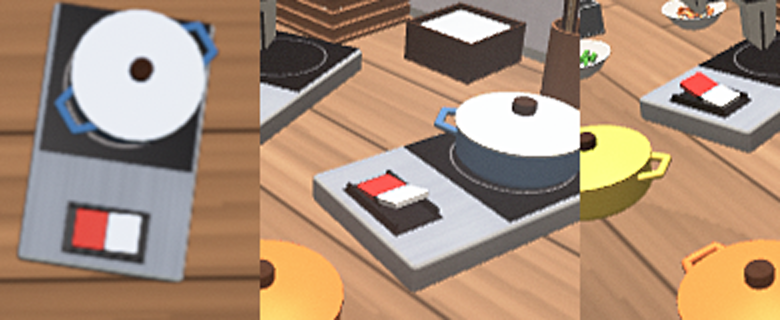

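View pics/v3t.png

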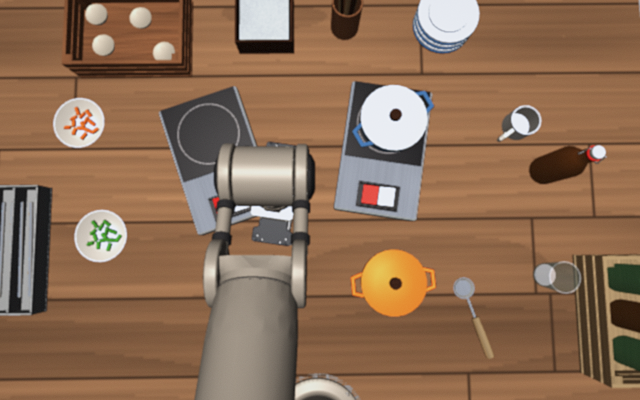

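The pot warmer's white end is now raised, so it is on, and the empty warmer's red end is raised, so it is off. The pot's knob is still at pixel (395,115), as at the start. The arm is clear of everything.

```bash
python3 -m jog '[[[0,0,0.02],[0,0,0],0],[[0,0,0.02],[0,0,0],0],[[0,0,0.02],[0,0,0],0]]' && python3 -c "
from plant import arm
print(arm.sign_off())"
```

```text
time: 6.15
position: [0.519, 0.0646, 0.1988]
ee_rot: [-0.0, 0.761, 0.648, -0.0]
contact_force: [-0.6, 0.0, 1.2]
gripper_width: 0.009
the job is handed in; nothing more can be done
None
```

The pot's warmer is switched on and the empty one is off, and I handed the job in at about 6.2 s of the 35 s allowed. With the gripper shut, I pressed the white end of the empty warmer's switch and then the red end of the pot warmer's switch.

- **Switches:** the last pictures show the empty warmer's red end raised (off) and the pot warmer's white end raised (on).
- **Pot:** its knob is at the same pixel, about (395,115), as at the start, so it has not visibly moved.
- **Arm:** it stood clear about 20 cm above the table. The highest contact force I read was about 3 N.
- **One unclear reading:** in the second press the force still read 2 N where it should have dropped off, close to the sensor noise. I pressed 2 mm further before lifting, and the pictures then confirmed the snap.

No check failed. The sign-off itself gives no verdict.

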